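Load the tube carriage into the reader and clamp it

ROBOT

A 6-joint arm with a two-finger parallel gripper is mounted at the origin on the work surface. World frame = base frame: x ahead of the robot, y to its left, z up, the work surface at z = 0. Lengths are in m, angles in rad, forces in N, time in s.
With the tool pointing down it reaches from about 0.325 to 0.75 m from the base axis. Payload 7.6 kg.
Tool frame: the origin (TCP) lies between the finger pads; the fingertips stand 8 mm ahead of it and the grasp point (between the pads) lies 11 mm behind it; z points along the fingers, y is the line along which they close (so a half turn about z gives the same grasp; the last joint's range is limited). The gripper opens to 85 mm and grips with 20 to 120 N. Pads are 22 mm wide; open, the fingers measure 114 mm over their backs; the gripper's body (76 mm by 85 mm) begins 54 mm behind the grasp point. The pads swing forward as they close: fully open they stand 13 mm farther back than shut.
Start: joints at [1.092, 0.052, 1.401, -0, 1.689, -0.07], TCP at [0.209, 0.482, 0.239] pointing down, gripper open.
Joint ranges: [-2.9, 2.9], [-0.91, 2.17], [0.12, 2.37], [-1.06, 4.2], [0.26, 2.73], [-2.93, 2.93]. Speed limits (rad/s): [2.57, 2.57, 3.01, 3.14, 3.14, 3.14].

INTERFACE

Orientations are given as a unit quaternion [w, x, y, z].
In Python, from plant import arm, vision gives the robot as it stands. Calls block until the motion is done:
- arm.move_pose(position, orientation): joint-space move of the TCP to a pose.
- arm.movel(position, v=0.15, rotation=None, force_limit=None): straight line of the TCP; rotation=None keeps the orientation; v is the mean speed in m/s. With force_limit (N) it stops when the force on the tool has changed by that much, and returns True; else False.
- arm.goto_joints(angles): joint-space move.
- arm.move_gripper(opening, grasp_force=None): finger opening in m; grasp_force is the grip in N (None keeps the last); returns when the fingers have stopped.
- arm.dwell(seconds).
- arm.inverse_kinematics(position, orientation): joint angles nearest the present ones, or None.
- arm.read_state(): the state.
- vision.snapshot(name): name is "scene" or "top"; returns the picture (384x512x3 uint8, blue, green, red); there is no depth.
- vision.camera_model(name): a dict with "K" (3x3 intrinsics, pixels), "xyz" and "attitude" of the camera in the world. Camera axes: x right, y down, z forward; pixel columns grow to the right and rows downward; lengths in m; the calibration is good to about 2 mm. A picture is of the moment at which its call begins. camera_model takes no time and is no camera call.
A pose or a line that the arm cannot do raises arm.IKError and nothing moves.
- arm.finish_job(): hands the job in; it is judged then, once.
The state is a dict: "time_s": time; "joint_positions": joint angles; "qvel": joint speeds; "joint_efforts": joint torques, N m; "tool_pos": TCP position; "orientation": TCP orientation; "force": force on the tool from outside, world axes, zero at the start; "torque": the same for the moment, N m; "width": finger opening in m; "grip_force": force on a finger pad.
Only numpy, scipy, OpenCV 4.12 (cv2) and the standard library are available. Lean on these libraries where they do the work, as an engineer would, in place of code of your own. Each camera call takes 0.05 s, during which the arm holds its last target. There are 200 camera calls.

TASK

Slide the red tube carriage onto the open end of the reader's dovetail rail, tube end first, and push it through the sprung orange dust flap until it is fully home against the end stop; only the carriage may push the flap, so keep the robot off it. Then tighten the black clamp knob on the carriage's side, clockwise seen from above, as far as it goes, and let go. Keep the carriage level throughout and leave the bottle, the jar and the tip box where they stand.

Things in the scene. Friction and masses are not known exactly. Their poses are not given: they have to be found in the camera images.
- reader: Fixed tube reader on a grey base plate 300 x 100 x 10 mm. Origin: on the bench under the centre line of the dovetail rail, at its open end. +x: along the rail into the hood, the push direction; z up. White hood with clear roof, 108 mm wide, 98 mm high, over x = 120 to 286 mm; in its face an 84 mm high port, shut by the flap. Rubber end stop at x = 220 mm
- rail_end (a point): Open end of the aluminium rail, at reader x = 0, on its centre line, 28 mm above the bench = level of the rail's top. The rail runs from x = 0 to 220 mm; top face 40 mm wide, narrowing to 20 mm at height 16 mm, a neck 14 mm wide below. Its first 16 mm taper as a lead-in: at x = 0 it is 30 mm wide, its top 23.5 mm high. Axes as the reader
- carriage: Loose aluminium tube carriage, 0.34 to 0.5 kg, 220 mm long (x = -110 to 110), 64 mm wide, deck top at z = 22 mm. Origin: centre of the underside; +x: leading end with a red rack of five tubes (x = 20 to 110 mm, 46 mm wide, 58 mm high). At the rear a steel counterweight on the -y side, an ear with the clamp knob out to y = 64 mm on the +y side. Centre of mass near x = -30 mm, under the fin
- slot_front (a point): Front mouth of the dovetail slot running the whole length under the carriage, at x = 110 mm, y = 0, at the slot's roof, 14 mm above the underside; axes as the carriage. 2 mm wider than the rail on each side, 24 mm wide at the bottom. On the rail the roof rests on the rail's top, the underside 14 mm above the bench; friction some 3 N. Fully home the front is at reader x = 220 mm
- fin_grip (a point): Point to grip on the blue upright fin behind the rack: on its centre plane, at carriage x = -35 mm, y = 0, 48 mm above the underside; axes as the carriage. The fin is 14 mm thick (along y), 40 mm long (along x), its top 14 mm above this point, the deck 26 mm below it
- carriage_nose (a point): Middle of the carriage's leading end face, at carriage x = 110 mm, y = 0, 18 mm above the underside; fully home it is at reader x = 220 mm, against the stop
- knob_grip (a point): Point to grip on the black clamp knob, on its vertical axis (carriage x = -90, y = 50 mm), 48 mm above the underside. The knob is an upright bar 36 mm long, 11 mm thick, 28 mm high, top 13 mm above this point. The point turns with the knob: x along the bar, y across it, z up. The ear's top is 26 mm below this point
- clamp_knob (a joint): Angle of the clamp knob (rad): grows clockwise seen from above, from 0 (loose: bar 0.65 rad counterclockwise of the carriage's x axis) to the stop at 1.3 (tight: 0.65 rad clockwise of it). Starts between 0 and 0.25, stays where it is left, needs about 0.04 N m
- dust_flap (a joint): Angle of the orange dust flap in the port (rad): 0 hanging shut, grows as its lower edge swings inwards (reader +x), up to 1.5. A light spring shuts it (under 2 N at its edge). 74 mm wide, 52 mm long. The carriage's sloping red nose lifts it; with the carriage home it rests on the rack at about 1.3
- flap_hinge (a point): Middle of the dust flap's hinge line, at reader x = 129 mm, y = 0, 84 mm above the bench
- bottle: Loose white bottle with a blue cap, 72 mm diameter, 170 mm high, origin under its centre. A bystander
- jar: Loose amber jar with a blue cap, 56 mm diameter, 70 mm high, origin under its centre. A bystander
- tip_box: Loose blue pipette-tip box with a clear lid, 82 x 112 x 48 mm, origin under its centre. A bystander
Not all that is in view belongs to the job. Leave any green or yellow look-alike of the carriage alone.

How it is judged:
On the way, in this order (a step that is already met when the one before it is completed fails the run):
1. the carriage's leading end is on the dovetail, at least 30 mm past the rail's open end, with the knob still loose (below 0.6 rad) (x of carriage_nose in the frame of reader above 0.03 m and y of carriage in the frame of reader between -0.006 and 0.006 m and z of carriage in the frame of reader between 0.011 and 0.019 m and angle between the x axis of carriage and the x axis of reader, either way round below 0.06 rad and value of joint clamp_knob below 0.6 rad), for 0.1 s.
2. the carriage is pushed home (nose within 6 mm of the end stop), holding the dust flap open (over 1.0 rad) (x of carriage_nose in the frame of reader above 0.214 m and y of carriage in the frame of reader between -0.005 and 0.005 m and z of carriage in the frame of reader between 0.011 and 0.019 m and angle between the x axis of carriage and the x axis of reader, either way round below 0.04 rad and value of joint dust_flap above 1 rad), for 0.2 s.
3. the clamp knob is tight (over 1.1 rad) (value of joint clamp_knob above 1.1 rad), for 0.2 s.
At the end, for the whole second after the job is handed in: The carriage rests on the rail, tubes in the hood: nose within 6 mm of the stop, centred within 5 mm, in line within 0.04 rad, level within 0.05 rad, underside 11 to 19 mm above the bench; the flap rests open on it (over 1.0 rad); the knob is turned past 1.1 of its 1.3 rad (all of step 2 and angle between carriage's own z axis and vertical below 0.05 rad and value of joint clamp_knob above 1.1 rad and linear speed of carriage below 0.01 m/s); the robot touches nothing.
It fails at once if the robot pushes the dust flap (over 1 N) (contact force between any of the fingers, the arm and dust_flap above 1 N).
It fails at once if the carriage is tipped by more than 0.5 rad (angle between carriage's own z axis and vertical above 0.5 rad).
It fails at once if the tall bottle is moved by more than 30 mm or tipped (distance of bottle from where it was at the start of the episode above 0.03 m or angle between bottle's own z axis and vertical above 0.3 rad).
It fails at once if the jar is moved by more than 30 mm or tipped (distance of jar from where it was at the start of the episode above 0.03 m or angle between jar's own z axis and vertical above 0.3 rad).
It fails at once if the tip box is moved by more than 30 mm or tipped (distance of tip_box from where it was at the start of the episode above 0.03 m or angle between tip_box's own z axis and vertical above 0.3 rad).
It also fails if it takes over 64 s, if anything falls off the work surface, if the arm or the gripper's body presses on something with over 40 N, if the wrist force passes 120 N, or if a joint passes its speed limit or range.

## Working session

There is one attempt and no reset: what is moved stays moved. The work goes in short steps, each a Python script; the robot and the scene stay as the last script left them, time stands still between calls to the robot, and variables do not carry over. Pictures are saved under pics/ and viewed, at most 10 in all, crops included, and the job is handed in when it is done.

```bash
mkdir -p pics; ls
python3 - <<'E'
from plant import arm, vision
import cv2
for n in("scene","top"):
    cv2.imwrite(f"pics/{n}0.png",cv2.resize(vision.snapshot(n),(800,600),interpolation=cv2.INTER_CUBIC))
    print(vision.camera_model(n))
print(arm.read_state())
E
```

```text
pics
{'K': array([[411.66914406,   0.        , 253.29860121],
       [  0.        , 411.66914406, 189.79463492],
       [  0.        ,   0.        ,   1.        ]]), 'xyz': array([ 0.92993858, -0.51600076,  0.85796539]), 'attitude': array([-0.32958172,  0.89725288,  0.2755273 , -0.10196998])}
{'K': array([[475.03641972,   0.        , 257.4070983 ],
       [  0.        , 475.03641972, 197.32311778],
       [  0.        ,   0.        ,   1.        ]]), 'xyz': array([0.2816893 , 0.01179249, 1.46819912]), 'attitude': array([ 0.06761169, -0.70208337,  0.70568308, -0.06722343])}
{'time_s': 0.1, 'joint_positions': array([ 1.09166919e+00,  5.27831719e-02,  1.40160986e+00,  1.45724769e-05,
        1.68859085e+00, -7.03141807e-02]), 'qvel': array([-0.00080889, -0.00134343, -0.00058712,  0.00048855,  0.00059238,
        0.00134164]), 'joint_efforts': array([ 1.40379798e-03, -3.82580602e+01, -3.60986280e+01, -1.21351118e-04,
        4.74682107e-03, -2.73712351e-05]), 'tool_pos': array([0.20856484, 0.48152189, 0.23855845]), 'orientation': array([-1.95669770e-04,  2.02985148e-01,  9.79181569e-01, -6.67565954e-04]), 'force': array([-0.17197866, -0.44643023, -0.10098602]), 'torque': array([0.05541623, 0.02553874, 0.02018902]), 'grip_force': 0.0, 'width': 0.08540323317118056}
```

View pics/scene0.png

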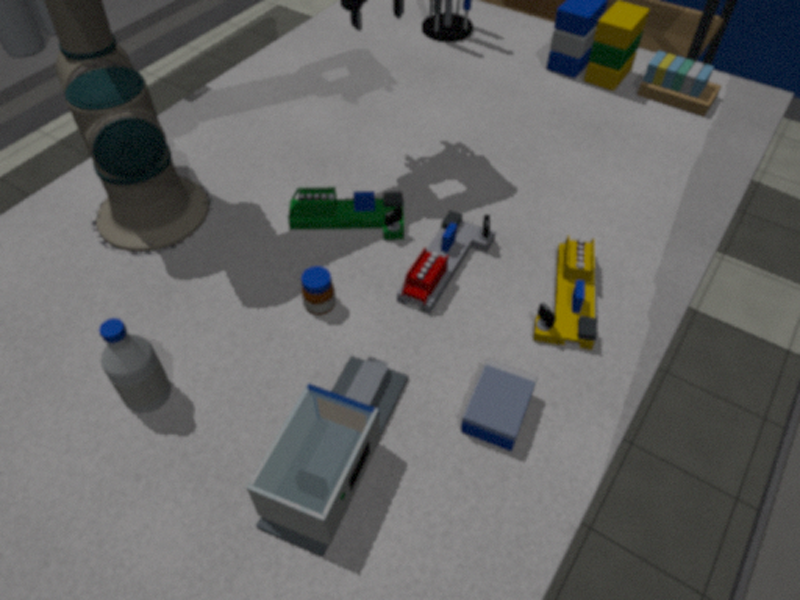

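View pics/top0.png

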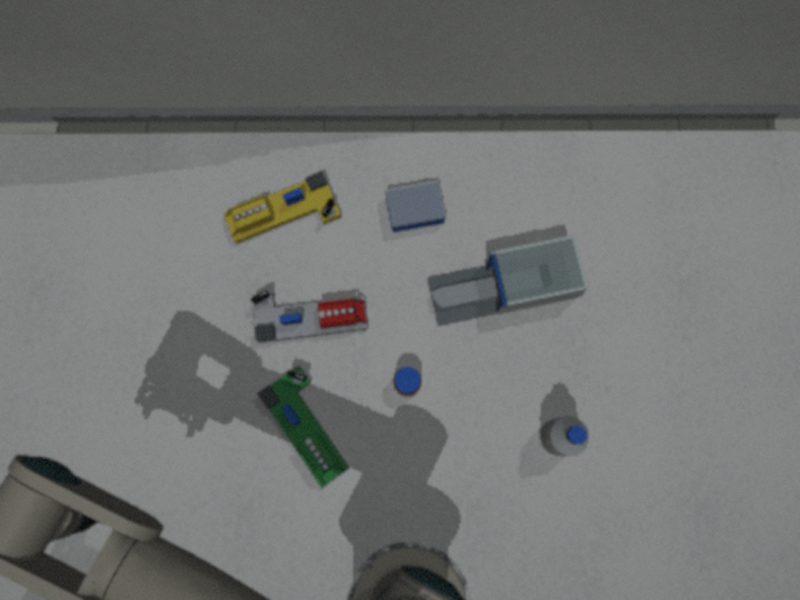

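The candidates for the carriage in the top view (800x600) are:
- Red and aluminium at (310,318)
- Green at (303,428)
- Yellow at (283,205)

The red one at (310,318) fits, with its red rack, aluminium deck and blue fin. The other two are the look-alikes. The reader's open end is at about (432,300), and the push direction is to the right. I'll confirm this in an enlarged crop.

Run:
```python
from plant import arm, vision
import cv2, numpy as np
im=np.mean([vision.snapshot("top") for _ in range(4)],0).astype(np.uint8)
a=im[178:221,150:280]; b=im[152:207,270:400]
c=cv2.resize(np.vstack([a,b]),None,fx=6,fy=6,interpolation=cv2.INTER_CUBIC)
c=cv2.convertScaleAbs(c,alpha=1.4)
cv2.imwrite("pics/c1.png",c)
s=np.mean([vision.snapshot("scene") for _ in range(4)],0).astype(np.uint8)
a=s[130:200,250:320]; b=s[220:350,155:270]
a=cv2.resize(a,None,fx=5,fy=5,interpolation=cv2.INTER_CUBIC);b=cv2.resize(b,None,fx=3.8,fy=3.8,interpolation=cv2.INTER_CUBIC)
o=np.zeros((500,790,3),np.uint8);o[:350,:350]=a;o[:494,352:352+437]=b
cv2.imwrite("pics/c2.png",cv2.convertScaleAbs(o,alpha=1.4))
```

```text
(no output)
```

View pics/c1.png

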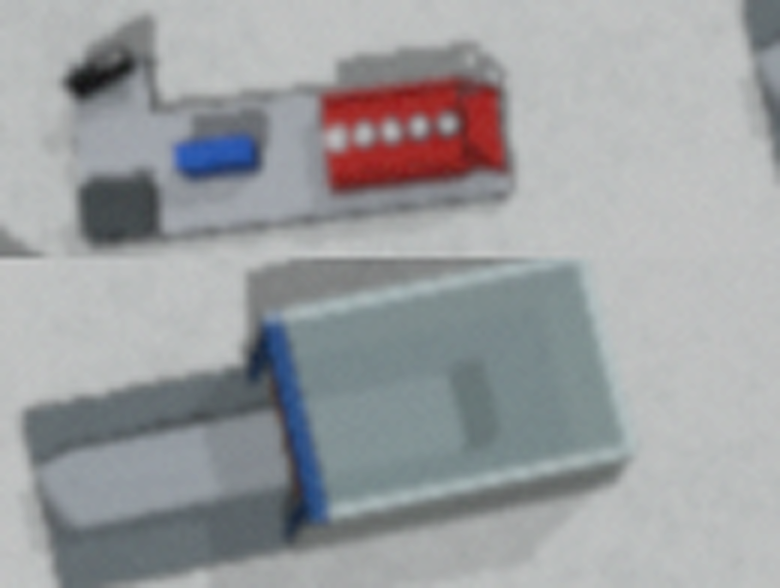

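View pics/c2.png

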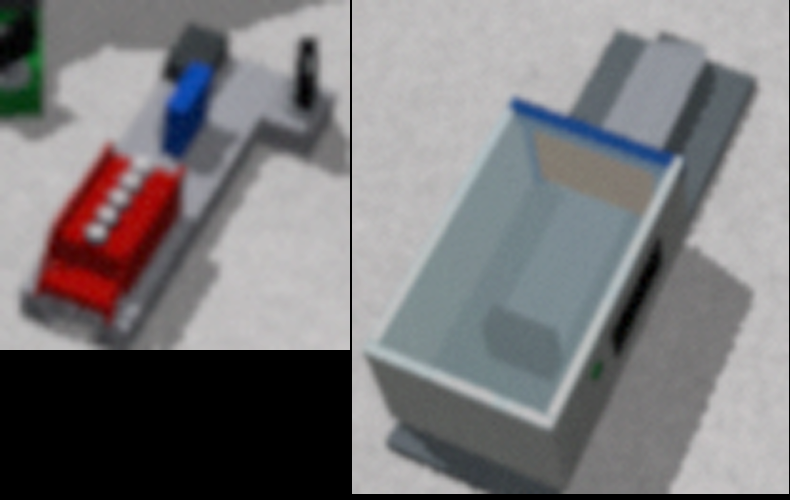

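```bash
cat > fit.py <<'E'
import numpy as np
from plant import vision
from scipy.spatial.transform import Rotation as R
from scipy.optimize import least_squares
CM={n:vision.camera_model(n) for n in("top","scene")}
def proj(n,P):
    c=CM[n]; w,x,y,z=c["attitude"]
    p=(np.atleast_2d(P)-c["xyz"])@R.from_quat([x,y,z,w]).as_matrix()
    p=p@c["K"].T; return p[:,:2]/p[:,2:]
def place(q,P):
    c,s=np.cos(q[2]),np.sin(q[2]); P=np.array(P,float)/1000
    return P@np.array([[c,-s,0],[s,c,0],[0,0,1]]).T+[q[0],q[1],0]
def fit(obs,q0):   # obs: (cam, local mm, uv)
    f=lambda q:np.concatenate([proj(n,place(q,[p]))[0]-uv for n,p,uv in obs])
    r=least_squares(f,q0,loss="soft_l1",f_scale=0.7)
    return r.x,f(r.x).reshape(-1,2)
E
cat > f1.py <<'E'
from fit import *
A=lambda X,Y:np.array([(X+.5)/6-.5+150,(Y+.5)/6-.5+178])
B=lambda X,Y:np.array([(X+.5)/6-.5+270,(Y-258+.5)/6-.5+152])
C=lambda X,Y:np.array([(X+.5)/5-.5+250,(Y+.5)/5-.5+130])
D=lambda X,Y:np.array([(X-352+.5)/3.8-.5+155,(Y+.5)/3.8-.5+220])
car=[("top",(-55,7,62),A(177,147)),("top",(-15,7,62),A(254,136)),("top",(110,-32,22),A(512,192)),("top",(110,32,22),A(499,67)),
("scene",(-55,-7,62),C(195,62)),("scene",(-55,7,62),C(213,68)),("scene",(-15,7,62),C(183,103)),("scene",(-15,-7,62),C(167,95)),
("scene",(110,-32,22),C(25,293)),("top",(-90,50,61),A(104,72)),("scene",(-90,50,61),C(308,42))]
rd=[("top",(286,54,98),B(583,261)),("top",(286,-54,98),B(632,452)),("top",(120,54,98),B(265,318)),("top",(120,-54,98),B(318,520)),
("top",(0,15,23.5),B(38,472)),("top",(0,-15,23.5),B(58,522)),("top",(16,20,28),B(75,446)),("top",(16,-20,28),B(82,530)),
("scene",(286,-54,98),D(370,352)),("scene",(286,54,98),D(550,425)),("scene",(120,-54,98),D(513,104)),("scene",(120,54,98),D(683,161)),
("scene",(0,-15,23.5),D(660,38)),("scene",(0,15,23.5),D(703,48))]
if __name__=="__main__":
    np.set_printoptions(precision=3,suppress=True)
    for o in(car,rd):
        q,r=fit(o,[.45,.2,-1.5]);print(q)
        for (n,p,_),e in zip(o,r):print(n,p,e.round(1))
E
python3 f1.py
```

```text
[ 0.542  0.194 -1.433]
top (-55, 7, 62) [-0.5 -0.4]
top (-15, 7, 62) [-0.1 -0.5]
top (110, -32, 22) [ 0.4 -0.8]
top (110, 32, 22) [-0.2 -0. ]
scene (-55, -7, 62) [-1.  -1.1]
scene (-55, 7, 62) [ 0.  -0.8]
scene (-15, 7, 62) [0.4 1.2]
scene (-15, -7, 62) [-1.1  1.2]
scene (110, -32, 22) [-0.8 -1.2]
top (-90, 50, 61) [-1.3 -0.1]
scene (-90, 50, 61) [-0.2  1.7]
[ 0.579 -0.052 -1.361]
top (286, 54, 98) [ 1.3 -2.8]
top (286, -54, 98) [ 2.5 -0.3]
top (120, 54, 98) [ 0.4 -0.9]
top (120, -54, 98) [0.2 0.2]
top (0, 15, 23.5) [ 0.9 -0.4]
top (0, -15, 23.5) [-0.3  0.5]
top (16, 20, 28) [-0.5  1. ]
top (16, -20, 28) [ 1.2 -0.6]
scene (286, -54, 98) [-2.3 -0.7]
scene (286, 54, 98) [0.5 0.8]
scene (120, -54, 98) [-0.5 -2.7]
scene (120, 54, 98) [ 0.4 -1.4]
scene (0, -15, 23.5) [ 0.5 -2. ]
scene (0, 15, 23.5) [ 0.4 -0.8]
```

```bash
cat > f2.py <<'E'
from f1 import *
np.set_printoptions(precision=4,suppress=True)
# lines: (cam, y, z, uv) distance from the projected line only
ln=[("top",20,28,B(90,444)),("top",20,28,B(275,411)),("top",-20,28,B(90,528)),("top",-20,28,B(285,489)),
("top",50,10,B(30,409)),("top",50,10,B(240,373)),("top",-50,10,B(65,587)),("top",-50,10,B(280,548)),
("top",54,98,B(290,313)),("top",54,98,B(570,263)),("top",-54,98,B(340,517)),("top",-54,98,B(620,455)),
("scene",-20,28,D(650,48)),("scene",-20,28,D(610,125)),("scene",20,28,D(705,52)),("scene",20,28,D(660,148)),
("scene",50,10,D(755,85)),("scene",50,10,D(690,235)),("scene",54,98,D(675,175)),("scene",54,98,D(560,408)),("scene",-54,98,D(505,118)),("scene",-54,98,D(380,335))]
pt=[rd[i] for i in(2,3,4,5,6,7,10,11,12,13)]
def f(q):
    r=[]
    for n,y,z,uv in ln:
        a,b=proj(n,place(q,[(0,y,z),(250,y,z)]));t=(b-a)/np.linalg.norm(b-a)
        r.append(t[0]*(uv-a)[1]-t[1]*(uv-a)[0])
    return np.concatenate([r]+[proj(n,place(q,[p]))[0]-uv for n,p,uv in pt])
s=least_squares(f,[.58,-.05,-1.36],loss="soft_l1",f_scale=.5);print(s.x);r=f(s.x);print(r[:22]);print(r[22:].reshape(-1,2))
qr=s.x; qc=fit(car,[.54,.19,-1.43])[0]
import cv2
def box(x,y,z):return [[(x[0],y[0],z),(x[1],y[0],z),(x[1],y[1],z),(x[0],y[1],z)]]
RP=box((120,286),(-54,54),98)+box((16,220),(-20,20),28)+[[(0,15,23.5),(16,20,28),(16,-20,28),(0,-15,23.5)]]+box((-7,293),(-50,50),10)
CP=box((-110,110),(-32,32),22)+box((-55,-15),(-7,7),62)+box((20,110),(-23,23),22)
o=[]
for n,q,Pl,(y0,y1,x0,x1) in(("top",qc,CP,(176,224,155,245)),("top",qr,RP,(145,210,270,400)),("scene",qc,CP,(130,200,250,320)),("scene",qr,RP,(220,350,155,275))):
    im=vision.snapshot(n)[y0:y1,x0:x1];k=min(400/im.shape[1],300/im.shape[0])
    im=cv2.convertScaleAbs(cv2.resize(im,None,fx=k,fy=k,interpolation=cv2.INTER_CUBIC),alpha=1.4)
    for P in Pl:
        cv2.polylines(im,[(((proj(n,place(q,P))+.5-[x0,y0])*k)).round().astype(np.int32)],True,(0,255,0),1)
    c=np.zeros((300,400,3),np.uint8);c[:im.shape[0],:im.shape[1]]=im[:300,:400];o.append(c)
cv2.imwrite("pics/ov.png",np.vstack([np.hstack(o[:2]),np.hstack(o[2:])]))
E
python3 f2.py
```

```text
[ 0.5806 -0.053  -1.3663]
[-0.3682  0.5338  0.6597  0.9566  0.0369  1.2754 -1.0778 -0.0668  0.9931
  2.2879  0.2452 -0.2793 -1.4881 -1.8543  0.968   0.1217 -0.8853 -2.4572
  0.1947  0.242  -1.6512 -2.4417]
[[ 0.952  -1.1823]
 [ 0.5831 -0.1031]
 [ 1.3158 -0.8514]
 [ 0.0707  0.0687]
 [-0.1088  0.5861]
 [ 1.542  -1.051 ]
 [-0.5398 -2.2003]
 [ 0.2509 -0.6574]
 [ 0.6905 -1.4087]
 [ 0.581  -0.1982]]
```

View pics/ov.png

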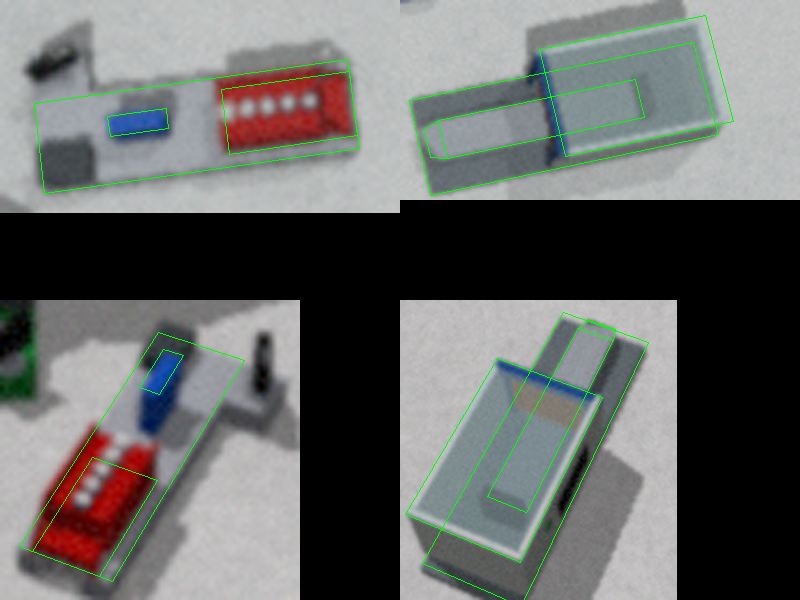

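The crops confirm the target: red rack, aluminium deck, blue fin, with the front facing the reader. The overlay fits to about 1–2 px. The fin grip will centre the carriage in the hand, so I'll grasp now and refine the reader's pose with the carriage held near the rail.

```bash
cat > h.py <<'E'
from fit import *
from plant import arm
import cv2
np.set_printoptions(precision=4,suppress=True)
qc=np.array([.542,.194,-1.433]); qr=np.array([.5806,-.053,-1.3663])
def quat(th): a=(th+np.pi)/2; return np.array([0,np.cos(a),np.sin(a),0])
def W(q,x,y,z): return place(q,[(x,y,z)])[0]
def tcp_c(q,xn,y,under):  # TCP for carriage nose at reader (xn,y), underside height, mm
    return W(q,xn-145,y,under+37)
def st(m=""):
    s=arm.read_state();print(m,round(s["time_s"],2),s["tool_pos"],"F",s["force"].round(1),"T",s["torque"].round(2),"w",round(s["width"],4),"g",round(s["grip_force"],1));return s
E
python3 - <<'E'
from h import *
p=W(qc,-35,0,37);o=quat(qc[2])
arm.move_gripper(.06,60)
arm.move_pose(p+[0,0,.12],o);st()
arm.movel(p,v=.12);st()
arm.move_gripper(0.0,60);s=st("grip")
arm.movel(p+[0,0,.05],v=.1);st("lift")
t=tcp_c(qr,-25,0,30)
arm.movel(t,v=.15,rotation=quat(qr[2]));st("pre")
o=[]
for n,(y0,y1,x0,x1) in(("top",(140,215,240,370)),("scene",(150,290,210,330))):
    im=np.mean([vision.snapshot(n) for _ in range(3)],0).astype(np.uint8)[y0:y1,x0:x1];k=5
    im=cv2.convertScaleAbs(cv2.resize(im,None,fx=k,fy=k,interpolation=cv2.INTER_CUBIC),alpha=1.4);cv2.imwrite(f"pics/pre_{n}.png",im[:600])
E
```

```text
2.63 [0.5368 0.2297 0.1574] F [-0.5 -0.2  0.9] T [0.01 0.02 0.  ] w 0.0598 g 0.0
 3.78 [0.5378 0.2289 0.038 ] F [-0.3  0.9 -0.6] T [0.01 0.01 0.03] w 0.0599 g 0.0
grip 4.27 [0.5376 0.2288 0.0377] F [0.7 0.3 4.4] T [-0.05 -0.02 -0.05] w 0.0132 g 59.6
lift 4.92 [0.5367 0.2285 0.0861] F [-0.5  0.3 -4.4] T [-0.03  0.04 -0.05] w 0.0134 g 58.4
pre 5.85 [0.5461 0.114  0.067 ] F [-1.4  0.4 -5. ] T [0.03 0.05 0.01] w 0.0134 g 58.5
```

View pics/pre_top.png

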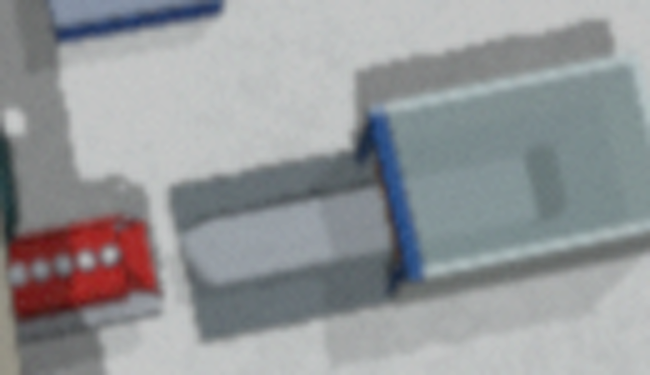

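The carriage is held at the rail's mouth. The nose's -y corner is near (160,312), the tube row runs (18,273)→(110,255), and the rail edges run (195,222)→(380,188) and (215,287)→(395,247). I'll use the held carriage's known pose to find the local camera bias.

Run:
```python
from h import *
s=arm.read_state();p=s["tool_pos"];w,x,y,z=s["orientation"]
th=2*np.arctan2(y,x)-np.pi;print("yaw",th,"z",z,w)
qn=np.array([*(p[:2]-place([0,0,th],[(-35,0,0)])[0][:2]),th]);u=(p[2]-.037)*1000;print("carriage",qn,u)
E=lambda X,Y:np.array([(X+.5)/5-.5+240,(Y+.5)/5-.5+140])
tx=lambda n,q,P:(proj(n,place(q,[P]))[0]-([239.6,139.6]))*5
for nm,P in(("corner-y",(110,-32,22+u)),("corner+y",(110,32,22+u)),("rack bot -y",(110,-23,22+u)),("rack bot +y",(110,23,22+u)),("rack -y z58 (mid)",(60,-23,58+u)),("rack +y z58",(60,23,58+u)),("tube z58 x60",(60,0,60+u))):print(nm,tx("top",qn,P))
for P in((0,15,23.5),(0,-15,23.5),(16,20,28),(16,-20,28),(110,20,28),(110,-20,28),(220,0,28)):print("rail",P,tx("top",qr,P))
```

```text
yaw -1.3655270711275989 z 9.247055687785404e-05 4.7509982268204284e-05
carriage [ 0.5532  0.0797 -1.3655] 30.090732998340176
corner-y [165.6094 306.3186]
corner+y [143.1306 205.6612]
rack bot -y [162.4259 292.0633]
rack bot +y [146.2694 219.7164]
rack -y z58 (mid) [ 81.6234 297.9438]
rack +y z58 [ 65.5295 223.6529]
tube z58 x60 [ 73.5269 260.0057]
rail (0, 15, 23.5) [188.1334 234.0019]
rail (0, -15, 23.5) [198.574 280.269]
rail (16, 20, 28) [211.8443 219.5229]
rail (16, -20, 28) [225.9301 281.3379]
rail (110, 20, 28) [359.2308 188.831 ]
rail (110, -20, 28) [374.0267 250.3389]
rail (220, 0, 28) [538.5804 183.6039]
```

View pics/pre_scene.png

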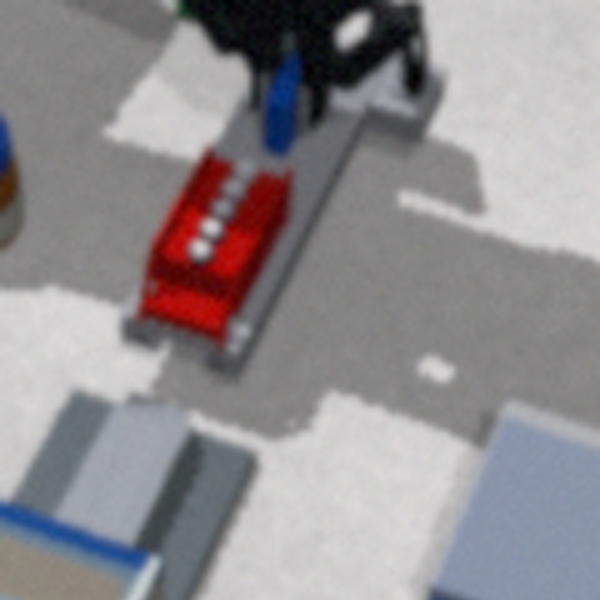

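Both the carriage and the rail show the same bias, about (-5,+3) crop px. They are therefore aligned to within about 1 mm and 0.01 rad, so I'll insert with force monitoring.

Run:
```python
from h import *
arm.movel(tcp_c(qr,-25,0,15.7),v=.08,rotation=quat(qr[2]));st("low")
for xn in(-5,8,20,32,45):
    h=arm.movel(tcp_c(qr,xn,0,15.7),v=.06,force_limit=15);s=st(xn)
    d=s["tool_pos"][:2]-qr[:2];c,sn=np.cos(qr[2]),np.sin(qr[2]);print(h,"reader x,y",d@[c,sn]*1e3+145,d@[-sn,c]*1e3,"z",s["tool_pos"][2]*1e3-37, "Fx,Fy",s["force"][:2]@[c,sn],s["force"][:2]@[-sn,c])
    if h:break
```

```text
low 6.47 [0.5453 0.1134 0.0514] F [-0.6  0.9 -5. ] T [-0.06  0.04 -0.  ] w 0.0133 g 58.4
-5 6.96 [0.5503 0.0935 0.0528] F [ 0.3  0.3 -4.6] T [ 0.03  0.04 -0.01] w 0.0133 g 58.4
False reader x,y -4.571498964353054 0.047123308965327584 z 15.830776028717537 Fx,Fy -0.24589884570290782 0.31754859283623704
8 7.33 [0.5528 0.0808 0.0527] F [-0.6  0.3 -4.9] T [-0.01 -0.01 -0.02] w 0.0131 g 58.4
False reader x,y 8.3734575383763 -0.006396689958228581 z 15.69944729878651 Fx,Fy -0.3825713453932299 -0.560695762671394
20 7.67 [0.5555 0.0689 0.0527] F [ 1.2 -0.4 -5.2] T [ 0.03 -0.12  0.12] w 0.0131 g 58.4
False reader x,y 20.55723865305376 0.13485239606441576 z 15.710368657757456 Fx,Fy 0.6063867228068599 1.1487912022949158
32 8.03 [0.5579 0.0571 0.0527] F [ 2.6 -0.9 -5.7] T [-0.01 -0.23  0.15] w 0.0133 g 58.4
False reader x,y 32.59456039608209 0.08949350069038184 z 15.670852761839683 Fx,Fy 1.4552282287227989 2.394735896871967
45 8.39 [0.5605 0.0443 0.0527] F [ 2.5 -1.1 -6. ] T [-0.04 -0.35  0.21] w 0.0133 g 58.4
False reader x,y 45.63968741171331 0.09435948278273493 z 15.711137829286109 Fx,Fy 1.5639339141304516 2.273329530129908
```

```bash
cat >> h.py <<'E'
def rs(q,m):
    s=arm.read_state();d=s["tool_pos"][:2]-q[:2];c,n=np.cos(q[2]),np.sin(q[2]);F=s["force"]
    print(m,round(s["time_s"],2),"rdr x,y,z",np.round([d@[c,n]*1e3+145,d@[-n,c]*1e3,s["tool_pos"][2]*1e3-37],2),"F",np.round([F[:2]@[c,n],F[:2]@[-n,c],F[2]],1),"Tz",round(s["torque"][2],2),"w",round(s["width"],4))
    return s
E
python3 - <<'E'
from h import *
for xn,y in((60,1),(80,1.3)):
    h=arm.movel(tcp_c(qr,xn,y,14.8),v=.06,force_limit=15);rs(qr,(xn,h))
arm.move_gripper(.035);rs(qr,"open")
arm.dwell(.2)
arm.move_gripper(0,60);rs(qr,"regrip")
for xn in (95,110):
    h=arm.movel(tcp_c(qr,xn,1.3,14.8),v=.06,force_limit=15);rs(qr,(xn,h))
o=[]
for n,(y0,y1,x0,x1) in(("top",(140,215,240,370)),("scene",(150,290,210,330))):
    im=vision.snapshot(n)[y0:y1,x0:x1]
    o.append(cv2.convertScaleAbs(cv2.resize(im,None,fx=3,fy=3,interpolation=cv2.INTER_CUBIC),alpha=1.4))
c=np.zeros((420,760,3),np.uint8);c[:225,:390]=o[0];c[:420,395:755]=o[1];cv2.imwrite("pics/mid.png",c)
E
```

```text
(60, False) 8.79 rdr x,y,z [60.37  0.9  14.75] F [ 0.1  0.8 -4.4] Tz -0.01 w 0.0131
(80, False) 9.28 rdr x,y,z [80.42  1.25 14.75] F [-0.1 -0.8 -4.3] Tz -0.03 w 0.0132
open 9.62 rdr x,y,z [79.91  1.78 15.52] F [-0.6  0.1  0.1] Tz -0.05 w 0.035
regrip 10.13 rdr x,y,z [79.95  1.27 14.93] F [-0.9 -1.2  2.6] Tz -0.33 w 0.0128
(95, True) 10.34 rdr x,y,z [83.52  1.23 15.15] F [ 4.9 -0.1  3.3] Tz -0.23 w 0.0133
(110, True) 10.56 rdr x,y,z [83.98  1.23 15.32] F [-0.7 -1.6  4. ] Tz -0.26 w 0.0129
```

View pics/mid.png

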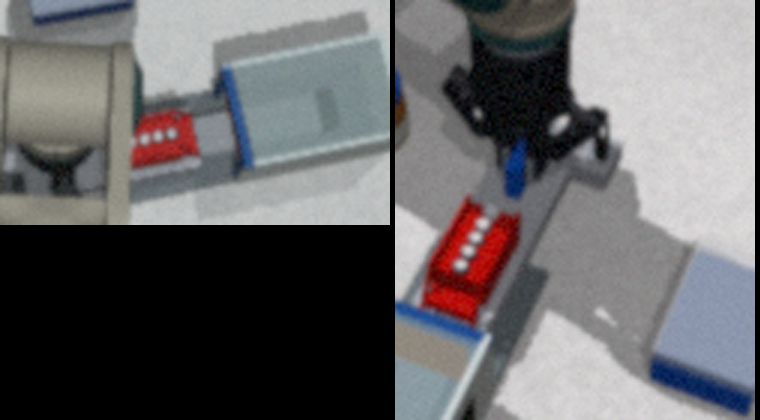

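The regrip at 80 mm caught the carriage slightly pitched: its centre of mass was still off the rail, so the rear sagged within the dovetail play. I'll level it by pitching the hand nose-down about the nose in small steps, watching the force and moment, then push on.

Run:
```python
from h import *
c,n=np.cos(qr[2]),np.sin(qr[2]); ya=np.array([-n,c,0])
s=arm.read_state();w,x,y,z=quat(qr[2]);R0=R.from_quat([x,y,z,w])
p0=tcp_c(qr,84,1.3,14.9);P=W(qr,60,1.3,28)
def T():
    s=arm.read_state();print("Ty",round(s["torque"]@ya,3),"Tx",round(s["torque"]@[c,n,0],3))
rs(qr,"now");T()
for a in(.006,.012,.018,.024):
    r=R.from_rotvec(ya*a);p=P+r.apply(p0-P);x,y,z,w=(r*R0).as_quat()
    h=arm.movel(p,v=.03,rotation=np.array([w,x,y,z]),force_limit=20);rs(qr,(a,h));T()
```

```text
now 10.66 rdr x,y,z [83.95  1.24 15.27] F [-0.9 -1.4  4.7] Tz -0.28 w 0.013
Ty -0.196 Tx -0.109
(0.006, False) 10.91 rdr x,y,z [84.01  1.16 15.36] F [0.1 0.2 1.8] Tz -0.24 w 0.0134
Ty -0.123 Tx -0.088
(0.012, False) 11.16 rdr x,y,z [84.15  0.95 15.85] F [-0.7  0.  -0.8] Tz -0.11 w 0.0127
Ty -0.115 Tx -0.087
(0.018, False) 11.41 rdr x,y,z [84.39  0.93 16.47] F [ 0.1 -0.1 -3.7] Tz -0.03 w 0.0132
Ty -0.063 Tx -0.098
(0.024, False) 11.66 rdr x,y,z [84.53  0.98 17.34] F [ 0.1 -0.3 -5.4] Tz -0.03 w 0.013
Ty 0.099 Tx -0.093
```

Run:
```python
from h import *
c,n=np.cos(qr[2]),np.sin(qr[2]); ya=np.array([-n,c,0]);ex=np.array([c,n,0])
w,x,y,z=quat(qr[2]);R0=R.from_quat([x,y,z,w])
p0=tcp_c(qr,84.4,1.2,14.9);P=W(qr,60,1.2,28)
r=R.from_rotvec(ya*.02);p=P+r.apply(p0-P);x,y,z,w=(r*R0).as_quat();q=np.array([w,x,y,z])
arm.movel(p,v=.03,rotation=q);rs(qr,"lev")
for d in(5,10,20,30,40,50,60,66):
    h=arm.movel(p+ex*d/1e3,v=.05,force_limit=20);s=rs(qr,(d,h));print("Ty",round(s["torque"]@ya,3))
    if h:break
```

```text
lev 11.91 rdr x,y,z [84.88  1.   17.05] F [ 0.3 -0.3 -5. ] Tz -0.03 w 0.0128
(5, False) 12.16 rdr x,y,z [90.39  1.03 17.14] F [ 1.  -0.8 -4.9] Tz -0.06 w 0.0129
Ty -0.089
(10, False) 12.41 rdr x,y,z [95.38  1.   17.13] F [ 1.3 -1.3 -6.1] Tz -0.13 w 0.013
Ty -0.14
(20, False) 12.76 rdr x,y,z [105.6    1.    17.14] F [ 2.4 -2.4 -7.2] Tz -0.1 w 0.0127
Ty -0.185
(30, False) 13.11 rdr x,y,z [115.57   1.02  17.11] F [ 1.9 -3.  -7.1] Tz -0.07 w 0.0127
Ty -0.187
(40, False) 13.46 rdr x,y,z [125.5    0.99  17.07] F [ 1.5 -2.  -7.6] Tz -0.1 w 0.0131
Ty -0.092
(50, False) 13.81 rdr x,y,z [135.35   1.02  17.13] F [ 1.6 -3.8 -8.1] Tz -0.08 w 0.0129
Ty -0.069
(60, False) 14.16 rdr x,y,z [145.07   0.98  17.09] F [ 0.9 -4.  -8.4] Tz -0.11 w 0.013
Ty 0.008
(66, False) 14.43 rdr x,y,z [150.63   1.    17.06] F [-2.1 -4.7 -7.2] Tz -0.11 w 0.0131
Ty 0.473
```

Run:
```python
from h import *
arm.move_gripper(.035);arm.dwell(.2)
arm.movel(tcp_c(qr,150.5,.3,14.7),v=.05,rotation=quat(qr[2]));rs(qr,"up")
arm.move_gripper(0,60);rs(qr,"regrip")
for xn in(158,170,180,190,200,208):
    h=arm.movel(tcp_c(qr,xn,.3,14.7),v=.06,force_limit=20);rs(qr,(xn,h))
    if h:break
o=[]
for n,(y0,y1,x0,x1) in(("top",(140,215,240,370)),("scene",(150,290,210,330))):
    im=vision.snapshot(n)[y0:y1,x0:x1]
    o.append(cv2.convertScaleAbs(cv2.resize(im,None,fx=3,fy=3,interpolation=cv2.INTER_CUBIC),alpha=1.4))
c=np.zeros((420,760,3),np.uint8);c[:225,:390]=o[0];c[:420,395:755]=o[1];cv2.imwrite("pics/mid2.png",c)
```

```text
up 15.22 rdr x,y,z [150.18   0.17  14.49] F [-0.4 -0.1 -0.4] Tz -0.01 w 0.035
regrip 15.53 rdr x,y,z [150.5    0.61  14.98] F [-0.8  1.8  0.5] Tz 0.03 w 0.0131
(158, False) 15.81 rdr x,y,z [157.61   0.48  14.99] F [-3.   0.3  3.6] Tz 0.01 w 0.0134
(170, False) 16.16 rdr x,y,z [170.07   0.45  14.99] F [-1.8 -0.2  3.8] Tz -0.02 w 0.0128
(180, False) 16.48 rdr x,y,z [180.2    0.43  14.99] F [-1.6  0.7  4. ] Tz 0.03 w 0.0133
(190, False) 16.79 rdr x,y,z [190.13   0.44  14.97] F [-1.9  0.6  4.9] Tz 0.01 w 0.0133
(200, False) 17.11 rdr x,y,z [200.11   0.43  14.97] F [-1.5  0.9  4.5] Tz 0.03 w 0.0131
(208, False) 17.39 rdr x,y,z [208.01   0.43  14.99] F [-3.7  0.1  4.8] Tz 0.08 w 0.0133
```

View pics/mid2.png

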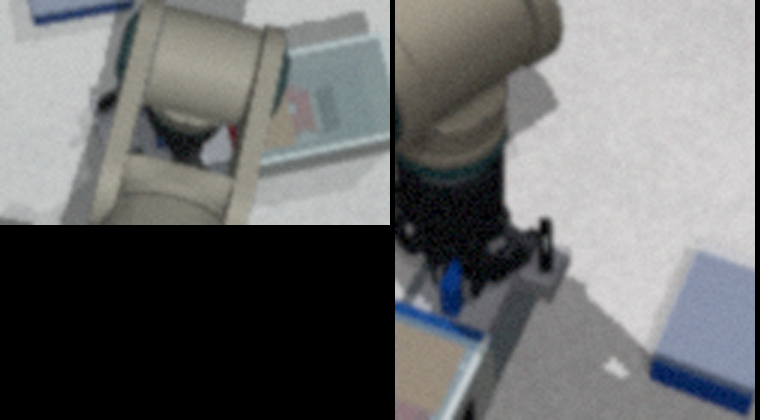

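The carriage is inside the hood, with the nose at about (310,110) and the stop just beyond at (325,105). The flap lies on the rack at (285,130). I'll push until the stop is felt.

Run:
```python
from h import *
for xn in range(212,240,3):
    h=arm.movel(tcp_c(qr,xn,.3,14.8),v=.03,force_limit=15);s=rs(qr,(xn,h))
    if h or s["force"][:2]@[np.cos(qr[2]),np.sin(qr[2])]<-14:break
np.save("home.npy",s["tool_pos"])
arm.move_gripper(.04);rs(qr,"open")
arm.movel(arm.read_state()["tool_pos"]+[0,0,.13],v=.15)
# swing aside for a clear view
p=W(qr,-60,150,230);arm.move_pose(p,quat(qr[2]));st("aside")
o=[]
for n,(y0,y1,x0,x1),k in(("top",(140,210,270,390),3.3),("scene",(190,310,190,310),3.3)):
    im=np.mean([vision.snapshot(n) for _ in range(3)],0).astype(np.uint8)[y0:y1,x0:x1]
    o.append(cv2.convertScaleAbs(cv2.resize(im,None,fx=k,fy=k,interpolation=cv2.INTER_CUBIC),alpha=1.4))
c=np.zeros((400,800,3),np.uint8);c[:231,:396]=o[0];c[:396,400:796]=o[1];cv2.imwrite("pics/home.png",c)
```

```text
(212, False) 17.77 rdr x,y,z [211.54   0.45  15.  ] F [-4.4  0.5  5.2] Tz -0.01 w 0.0133
(215, False) 18.02 rdr x,y,z [214.37   0.47  15.01] F [-4.1  0.6  5.2] Tz -0.0 w 0.0132
(218, False) 18.27 rdr x,y,z [216.96   0.46  14.97] F [-6.3  0.4  5.4] Tz -0.04 w 0.0133
(221, False) 18.52 rdr x,y,z [216.97   0.47  14.99] F [-19.2  -2.9  10.8] Tz -0.21 w 0.0131
open 18.9 rdr x,y,z [221.45  -0.01  14.41] F [ 0.3  0.2 -0.4] Tz 0.04 w 0.0401
aside 20.76 [0.7149 0.0352 0.2288] F [-0.6 -0.8 -0.2] T [-0.02  0.07  0.01] w 0.0401 g 0.0
```

View pics/home.png

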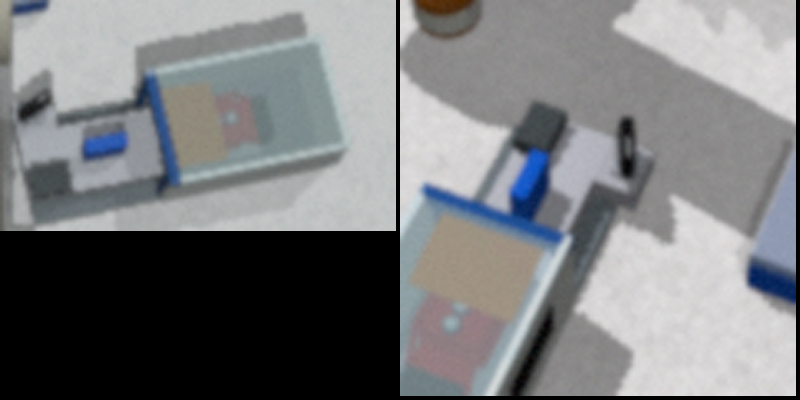

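This was my tenth and last picture. It shows the carriage home against the stop: the fin is at (105,145), the knob at (36,102), and the flap is resting on the rack. From here I'll locate the knob with image code, matching blobs of the fin and knob in the top view.

Run:
```python
from h import *
home=np.load("home.npy");th=qr[2]
q0=np.array([*(home[:2]-place([0,0,th],[(-35,0,0)])[0][:2]),th]);print("q0",q0)
def hull(n,q,cx,cy,L,T,z0,z1,a):
    c,s=np.cos(a),np.sin(a)
    P=[(cx+c*i*L/2-s*j*T/2,cy+s*i*L/2+c*j*T/2,z) for i in(-1,1) for j in(-1,1) for z in(z0,z1)]
    k=cv2.convexHull((proj(n,place(q,P))*16).astype(np.float32)).astype(np.int32)
    m=np.zeros((384*16,512*16),np.uint8);cv2.fillConvexPoly(m,k,1);M=cv2.moments(m,True)
    return np.array([M["m10"],M["m01"]])/M["m00"]/16,.5*np.arctan2(2*M["mu11"],M["mu20"]-M["mu02"]),M["m00"]/256
for n in("top","scene"):
    im=np.mean([vision.snapshot(n) for _ in range(6)],0)
    b,g,r=im[...,0],im[...,1],im[...,2]
    pf=hull(n,q0,-35,0,40,14,36,76,0)
    def blob(w,pc,rad):
        v,u=np.mgrid[:384,:512];w=w*(np.hypot(u-pc[0],v-pc[1])<rad);M=cv2.moments(w.astype(np.float32))
        return np.array([M["m10"],M["m01"]])/M["m00"],.5*np.arctan2(2*M["mu11"],M["mu20"]-M["mu02"]),M["m00"]
    print(n,"fin pred",pf,"obs",blob(np.clip((b-r-30)/60,0,1),pf[0],11))
    pk=hull(n,q0,-90,50,36,11,48,76,.5)
    for t in(35,45,55):
        ob=blob(np.clip((t-im.mean(2))/15,0,1),pk[0],10);print(" knob obs",t,ob)
    for a in(.65,.55,.45,.4): print("  a",a,hull(n,q0,-90,50,36,11,48,76,a))
```

```text
q0 [ 0.6028 -0.1576 -1.3663]
top fin pred (array([301.8117, 183.7876]), np.float64(-0.2628766412198948), 102.12109375) obs (array([301.5226, 183.225 ]), np.float64(-0.23179534603359225), 55.78611099533737)
 knob obs 35 (array([278.4495, 172.8281]), np.float64(-0.5452243279632825), 10.51481482759118)
 knob obs 45 (array([278.7834, 172.6707]), np.float64(-0.5009963364521213), 20.807407384738326)
 knob obs 55 (array([279.1956, 172.46  ]), np.float64(-0.524592529529252), 28.662963047623634)
  a 0.65 (array([280.6445, 171.3789]), np.float64(-0.8830102496615231), 62.94140625)
  a 0.55 (array([280.6482, 171.3796]), np.float64(-0.7810111226790374), 64.16796875)
  a 0.45 (array([280.6518, 171.3808]), np.float64(-0.6838879722102945), 66.09765625)
  a 0.4 (array([280.6423, 171.3957]), np.float64(-0.6391192329927273), 66.63671875)
scene fin pred (array([229.2025, 245.9528]), np.float64(-1.2578628785081452), 224.0078125) obs (array([228.6243, 244.9656]), np.float64(-1.2519580589022556), 129.27777780615725)
 knob obs 35 (array([258.3522, 235.1609]), np.float64(1.5353796691366581), 25.02592584490776)
 knob obs 45 (array([258.3011, 234.9526]), np.float64(1.53229309120899), 39.99629633128643)
 knob obs 55 (array([258.3543, 234.4744]), np.float64(1.543047135626415), 54.25555560924113)
  a 0.65 (array([258.5799, 233.0264]), np.float64(1.3354715283737155), 122.22265625)
  a 0.55 (array([258.5618, 233.0109]), np.float64(1.4291293625122994), 112.28515625)
  a 0.45 (array([258.5622, 233.0119]), np.float64(1.5167601540817865), 102.6015625)
  a 0.4 (array([258.5663, 233.0456]), np.float64(1.5604038320937546), 97.19921875)
```

Run:
```python
from h import *
im=np.mean([vision.snapshot("top") for _ in range(6)],0).mean(2)
print("cols 270..292");
for v in range(162,184):print(v,im[v,270:293].astype(int))
home=np.load("home.npy");q0=np.array([0.6028,-.1576,-1.3663])
a=.42;c,s=np.cos(a),np.sin(a)
for z in(48,75):
  print(z,proj("top",place(q0,[(-90+c*i*18-s*j*5.5,50+s*i*18+c*j*5.5,z) for i,j in((1,1),(1,-1),(-1,-1),(-1,1))])).round(1).tolist())
```

```text
cols 270..292
162 [ 96  98  98 111 134 140 141 140 139 135 130 122 106  96  97 113 132 140
 142 141 140 141 141]
163 [ 97  97  99 111 134 141 141 140 134 122 107 102  96  93  94 108 131 139
 140 139 139 140 141]
164 [ 96  97  98 109 133 141 139 137 124 105  96  93  92  92  95 107 132 139
 140 140 139 140 140]
165 [ 97  97  98 110 132 138 130 122 108  97  95  94  92  91  94 106 131 139
 140 139 139 140 139]
166 [ 95  95  98 110 132 131 112 104  99  95  93  93  90  84  86 104 132 140
 139 139 139 139 138]
167 [ 94  96  96 105 122 120 103  95  94  93  92  86  80  67  70  95 130 140
 139 138 139 140 139]
168 [ 94  95  96  98 103 103  98  95  94  90  82  72  66  63  64  86 124 137
 138 138 139 140 140]
169 [ 93  95  95  97  96  94  91  90  88  80  63  58  69  66  53  75 117 135
 138 138 137 138 141]
170 [ 93  94  95  97 100  92  83  77  67  56  41  48  59  49  40  72 115 134
 137 138 138 139 139]
171 [ 92  94  93  96 105  87  68  52  42  33  26  33  34  35  54  78 104 131
 138 138 138 137 137]
172 [ 91  93  90  89  99  76  51  31  24  18  20  24  32  54  83 101 108 129
 136 137 135 129 12
[... 527 characters left out ...]
 99  99 104 109 110 111 113 115 116 115 113 101
  98 105 114 111 114]
179 [ 75  79  77  74  78 100 105 109 113 115 116 117 117 118 119 118 119 116
 116 119 120 121 119]
180 [ 74  77  77  76  80 100 109 114 118 118 119 120 120 121 120 120 121 120
 121 121 121 121 121]
181 [ 75  76  77  79  81  96 113 119 121 121 120 121 122 121 121 122 121 122
 121 122 121 121 122]
182 [ 73  78  80  82  82  89 113 121 122 122 120 122 121 121 122 121 122 121
 122 122 122 121 122]
183 [ 74  78  81  86  91  90 112 120 122 122 121 122 122 122 122 122 122 122
 122 123 121 122 121]
48 [[284.1, 167.8], [286.2, 170.6], [276.8, 177.3], [274.7, 174.5]]
75 [[284.5, 165.6], [286.7, 168.4], [277.1, 175.2], [275.0, 172.4]]
```

Run:
```python
from h import *
q0=np.array([.6028,-.1576,-1.3663]);th=q0[2]
p=W(q0,-90,50,51);a0=.42
arm.move_gripper(.034,25)
arm.move_pose(p+[0,0,.12],quat(th+a0));st("above")
h=arm.movel(p,v=.1,force_limit=10);st(("down",h))
arm.move_gripper(0,25);st("grip")
for a in np.linspace(a0,-.64,8)[1:]:
    arm.movel(p,v=.05,rotation=quat(th+a));s=st(round(a,2));
    if abs(s["torque"][2])>1.0:break
```

```text
above 22.81 [ 0.6337 -0.0594  0.1717] F [ 1.2  0.7 -0.1] T [ 0.01 -0.04 -0.  ] w 0.0339 g 0.0
('down', False) 24.16 [ 0.634  -0.0594  0.052 ] F [ 0.3  0.3 -0.4] T [ 0.04  0.01 -0.02] w 0.0343 g 0.0
grip 24.5 [ 0.6335 -0.0597  0.0517] F [-2.6 -2.1  4.6] T [-0.36  0.54  0.02] w 0.0114 g 24.5
0.27 24.8 [ 0.6337 -0.0596  0.0517] F [-2.5 -2.6  4.7] T [-0.43  0.52 -0.02] w 0.0114 g 24.8
0.12 25.1 [ 0.6339 -0.0595  0.0516] F [-3.7 -1.2  5.7] T [-0.35  0.33  0.  ] w 0.0112 g 24.8
-0.03 25.4 [ 0.634  -0.0595  0.0517] F [-1.4 -1.7  6.1] T [-0.37  0.15 -0.01] w 0.0116 g 25.0
-0.19 25.7 [ 0.6342 -0.0595  0.0517] F [ 1.8 -1.8  5.5] T [-0.38 -0.11 -0.04] w 0.0112 g 25.1
-0.34 26.0 [ 0.6343 -0.0595  0.0517] F [ 3.7 -1.8  5.3] T [-0.31 -0.49 -0.04] w 0.0114 g 25.1
-0.49 26.3 [ 0.6344 -0.0595  0.0517] F [ 4.1 -1.6  5.6] T [-0.41 -0.73 -0.03] w 0.0112 g 25.2
-0.64 26.6 [ 0.6344 -0.0595  0.0517] F [ 3.8 -2.8  4.3] T [-0.38 -0.8  -0.01] w 0.0115 g 25.3
```

Run:
```python
from h import *
q0=np.array([.6028,-.1576,-1.3663]);th=q0[2];p=W(q0,-90,50,51)
for a in(-.68,-.72,-.76):
    arm.movel(p,v=.05,rotation=quat(th+a));s=st(a)
    if abs(s["torque"][2])>.15:break
arm.move_gripper(.034);st("open")
arm.movel(arm.read_state()["tool_pos"]+[0,0,.13],v=.15)
arm.move_pose(W(qr,-60,150,230),quat(th));st("aside")
for n,pc,kc in(("top",(301.5,183.2),(279.5,172.5)),("scene",(228.6,245),(258.4,234.5))):
    im=np.mean([vision.snapshot(n) for _ in range(6)],0);v,u=np.mgrid[:384,:512]
    def blob(w,c,rad):
        M=cv2.moments((w*(np.hypot(u-c[0],v-c[1])<rad)).astype(np.float32));return np.array([M["m10"],M["m01"]])/M["m00"],.5*np.arctan2(2*M["mu11"],M["mu20"]-M["mu02"]),M["m00"]
    print(n,"fin",blob(np.clip((im[...,0]-im[...,2]-30)/60,0,1),pc,11),"knob",blob(np.clip((45-im.mean(2))/15,0,1),kc,10))
    if n=="top":
        for y in range(164,180):print(y,im[y,270:293].mean(1).astype(int))
```

```text
-0.68 26.85 [ 0.6344 -0.0595  0.0517] F [ 4.3 -1.5  4.9] T [-0.44 -0.72  0.09] w 0.0115 g 24.7
-0.72 27.1 [ 0.6344 -0.0595  0.0517] F [ 4.7 -2.9  5.1] T [-0.44 -0.72  0.32] w 0.0112 g 30.1
open 27.45 [ 0.6328 -0.059   0.05  ] F [ 0.  -0.  -0.1] T [-0.   -0.02 -0.04] w 0.0343 g 0.0
aside 29.06 [0.7151 0.0364 0.2281] F [ 0.4  0.4 -1.2] T [ 0.02 -0.03  0.04] w 0.034 g 0.0
top fin (array([301.4545, 183.3747]), np.float64(-0.23482434193259044), 54.53055549133569) knob (array([279.0111, 171.7052]), np.float64(0.5946548852603443), 22.63703706394881)
164 [ 96  97  99 108 124 109  98  96  94  92  97 102 110 122 129 134 137 140
 140 139 138 139 141]
165 [ 96  97  96 108 121 105  96  95  95  94  94  95  97 101 110 125 135 140
 139 139 139 140 139]
166 [ 95  95  97 106 121 104  94  93  95  96  96  95  94  93  98 113 134 140
 140 138 139 140 139]
167 [ 93  96  96 103 113  97  83  84  88  92  94  94  95  93  97 110 133 140
 140 139 140 140 139]
168 [ 92  94  97  98  94  74  55  56  70  79  85  90  92  92  95 110 132 140
 138 138 138 140 140]
169 [ 92  96  96  96  85  55  32  31  41  53  62  74  77
[... 512 characters left out ...]
110
  97  90  88  80  76]
175 [ 87  88  85  83  99 102  99  93  85  75  70  60  49  38  45  78 101  92
  77  72  70  62  60]
176 [ 82  82  79  81  95 103 100  93  90  89  88  85  78  70  79  96 102  80
  65  63  62  61  64]
177 [ 76  78  77  74  88 100 101  94  93  94  95  94  97  99 106 111 108  88
  72  73  80  83  86]
178 [ 75  77  76  71  79  98 102 101 100  99  98  99 103 108 114 116 115 105
  96  98 107 112 112]
179 [ 75  78  78  74  77  98 103 104 102 102 103 105 110 115 118 119 119 118
 116 116 118 122 119]
scene fin (array([228.694 , 244.3006]), np.float64(-1.2369314845752772), 125.78611134644598) knob (array([258.5244, 234.5715]), np.float64(-0.6560317179157981), 90.61851847637445)
```

```bash
python3 -c "
from plant import arm
print(arm.finish_job())"
```

```text
the job is handed in; nothing more can be done
None
```

The carriage is home against the end stop with the flap resting open on it, the knob is tightened until I felt its stop, and the job was handed in at about 29 s; the hand-in call returned no verdict.

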